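# Take a carded pack off its display peg and stand it in the kit holder

## Robot

A 6-joint arm with a two-finger parallel gripper is mounted at the origin on a cart in front of the work surface, level with it; the furniture and walls round the work are solid. World frame = base frame: x ahead of the robot, y to its left, z up, the work surface at z = 0. Lengths are in m, angles in degrees, forces in N, time in s.
With the tool pointing down it reaches from about 0.35 to 0.975 m from the base axis. Payload 4.9 kg.
Tool frame: the origin (TCP) lies midway between the tips of the shut fingers; the grasp point (between the pads) lies 19 mm behind it; z points along the fingers, y is the line along which they close (so a half turn about z gives the same grasp; the last joint's range is limited). The gripper opens to 85 mm and grips with 20 to 120 N. Pads are 22 mm wide; open, the fingers measure 114 mm over their backs; the gripper's body (76 mm by 85 mm) begins 54 mm behind the grasp point. The pads swing forward as they close: fully open they stand 13 mm farther back than shut.
Start: joints at [61.421, 3.019, 92.412, -0, 84.569, -6.818], TCP at [0.232, 0.58, 0.231] pointing down, gripper open.
Joint ranges: [-172.51, 172.51], [-57.92, 126.97], [3.15, 148.05], [-58.71, 238.71], [5.1, 150.11], [-179.66, 179.66]. Speed limits (degrees/s): [147.25, 147.25, 180, 180, 180, 180].

## Interface

Orientations are given as [roll, pitch, yaw] about the fixed x, y, z axes, in that order (R = Rz(yaw) Ry(pitch) Rx(roll)).
In Python, from workcell import status, imaging, sign_off gives the robot as it stands. The module is installed in compiled form; this text tells all that it offers.
- The arm moves only by the shell command python3 -m creep 'ROWS' [FORCE]. ROWS is JSON, a list of rows, each an object of numbers: "x", "y", "z": the shift along the tool's x, y, z in cm; "rx", "ry", "rz": the turn, a rotation vector about the tool's x, y, z in degrees; "jaw": the finger opening in cm, from 0 to 8.54. A call has exactly 5 rows; each row is the pose to reach, as a shift and turn from the pose commanded when the call began, along the tool's axes at that moment; what a row does not reach only later rows make up. A row lasts 1/10 s, in which the tool goes at most 50 mm and 8.59 degrees, less where a joint would pass 70% of its speed; a pose out of reach is approached as far as the arm can. A call with a gripper value outside its range is refused whole. The fingers move at their own pace and stop on an object; FORCE is the grip in N (left out, the last holds). Time passes only in rows, so rows that repeat a pose let the fingers close, or fill a call up. It gives the time, the measured TCP pose, the force, the opening and the grip force at its end, in the units of the state.
- status.read_state(): the state, without advancing time (a new reading comes with each control period).
- imaging.snapshot(name): name is "side" or "top"; returns the picture (420x560x3 uint8, blue, green, red); there is no depth.
- imaging.camera_model(name): a dict with "vfov" (degrees; the focal length in pixels is half the picture's height over the tangent of half this angle, whatever the lens; pixels are square), "cx", "cy" (the principal point, pixels), "T" (4x4, takes a point from camera to world coordinates). Camera axes: x right, y down, z forward; pixel columns grow to the right and rows downward; lengths in m; the calibration is good to about 2 mm. A picture is of the moment at which its call begins. camera_model takes no time and is no camera call.
- sign_off(): hands the job in; it is judged then, once.
The state is a dict: "time_s": time; "qpos": joint angles; "joint_vel": joint speeds; "tau": joint torques, N m; "eef_pos": TCP position; "orientation": TCP orientation; "wrist_force": force on the tool from outside, world axes, zero at the start; "ft_torque": the same for the moment, N m; "finger_gap": finger opening in m; "grip_force": force on a finger pad.
Only numpy, scipy, OpenCV 4.12 (cv2) and the standard library are available. Lean on these libraries where they do the work, as an engineer would, in place of code of your own. Each camera call takes 0.05 s, during which the arm holds its last target. There are 200 camera calls.

## Task

Take the blue carded pack of bolts off the springy display peg: slide it out along the peg, lifting its slotted top end just enough to clear the upturned tip, without forcing or bending the peg. Then stand the pack upright, fully down in the pocket of the orange kit holder and let go, leaving the other things on the bench where they are.

Things in the scene. Friction and masses are not known exactly. Their poses are not given: they have to be found in the camera images.
- peg_stand: grey display stand, fixed; base 100 x 130 x 8 mm; post 59 mm behind the origin, 9 mm higher than the peg. Origin on the bench below the peg's pivot point, z up; its peg points roughly along -x. The peg is springy, 4 N per mm at its tip both up-down and sideways (more than ten times stiffer near the pivot, stiff along its length); 1 to 4 N does no harm, over 7 N on peg or stand bends it
- peg_pivot (a point): pivot point on the axis of the peg, 150 mm up, axes as the stand's; its ball clamp (radius 8 mm) is 18 mm behind. From here the 5 mm round steel peg runs 98 mm straight, then turns up: tip centre 105 mm out, 7 mm above the peg's axis, end radius 2.5 mm. In each run it points up to 8 deg up or down and up to 7 deg left or right of the stand's -x; not measured: find it by feel or eye
- pack_mid (a point): centre of the blue card of the pack: 46 mm wide (y), 6 thick (x), 92 tall (z up), 56 to 104 g; clear blister of bolts 32 wide, 11 deep on its -x face, 4 to 48 mm above the bottom edge, so 17 mm thick overall, the middle 5.5 mm to -x. Hangs within 4 mm of the pivot point, a few degrees askew, blister to the tip. Grip it from above across the 46 mm at slot height, fingers astride the peg
- pack_slot (a point): centre of the pack's hang slot, 26 mm above pack_mid: a hole through the card 9 mm wide, 16 mm high, upper edge 8 mm above this point and 12 mm below the card's top. On the 5 mm peg it has 11 mm play in height and 4 mm sideways. The upper edge rests on the peg at first
- kit_floor (a point): centre of the inner floor, 4 mm above the bench, of the orange kit holder (fixed): open pocket 25 mm (its x) by 56 mm (its y), 34 mm deep, rim 38 mm above the bench, walls 4 mm, foot 60 x 88 x 3 mm. The pack's width goes along its y, either way round, blister inside too; standing on the floor, the pack's centre is 46 mm above it
- cast_foot: small dark cast foot, 38 x 45 x 50 mm, a loose bystander; origin under its centre
- bolt: dark hexagon bolt standing on its head, 16 x 19 x 41 mm, a loose bystander; origin under its centre
- file: file with a wooden handle, 23 x 253 x 23 mm, a loose bystander; origin under its centre
- marker: black and blue marker pen, 17 x 133 x 17 mm, a loose bystander; origin under its centre
- hex_key: bright hex key, 36 x 114 x 8 mm, a loose bystander; origin under its centre
- nylon_plug: small cream nylon plug, 16 x 24 x 10 mm, a loose bystander; origin under its centre

How it is judged:
By the outcome, as a careful person would: the job done as asked, in the order asked, and still so for the second after the job is handed in, with the robot touching nothing.
It also fails if it takes over 72 s, if anything falls off the work surface, if the arm or the gripper's body presses on something with over 40 N, if the wrist force passes 120 N, or if a joint passes its speed limit or range.

## Working session

There is one attempt and no reset: what is moved stays moved. The work goes in short steps, Python scripts to look and compute and a shell command to move; the robot and the scene stay as the last step left them, time stands still between calls to the robot, and variables do not carry over. Pictures are saved under pics/ and viewed, at most 10 in all, crops included, and the job is handed in when it is done.

```bash
mkdir -p pics
python3 - <<'E'
from workcell import status, imaging
import cv2,numpy as np
np.set_printoptions(precision=4,suppress=True)
for n in("side","top"):
    cv2.imwrite(f"pics/{n}0.png",imaging.snapshot(n)); print(imaging.camera_model(n))
print(status.read_state())
E
```

```text
{'vfov': 50.08847119128876, 'cx': 280.9086090241963, 'cy': 211.50108958172714, 'T': array([[-0.8947, -0.1612,  0.4166,  0.104 ],
       [-0.4466,  0.3455, -0.8253,  1.0659],
       [-0.0109, -0.9245, -0.3811,  0.5614],
       [ 0.    ,  0.    ,  0.    ,  1.    ]])}
{'vfov': 42.608280687700045, 'cx': 276.17126555839724, 'cy': 206.30572674166837, 'T': array([[ 0.3543, -0.7263,  0.5891, -0.4425],
       [-0.935 , -0.2863,  0.2094, -0.2557],
       [ 0.0165, -0.625 , -0.7805,  1.4958],
       [ 0.    ,  0.    ,  0.    ,  1.    ]])}
{'time_s': 0.1, 'qpos': array([61.4234,  3.0548, 92.4831, -0.0003, 84.569 , -6.8177]), 'joint_vel': array([-0.0458, -0.0333, -0.0244,  0.0673,  0.0146, -0.0261]), 'tau': array([  0.0007, -39.4901, -37.1364,  -0.0001,   0.0039,  -0.    ]), 'eef_pos': array([0.2314, 0.58  , 0.2302]), 'orientation': array([-179.8937,   -0.0124,  158.2411]), 'wrist_force': array([-0.3853, -1.2009,  0.3138]), 'ft_torque': array([ 0.0203,  0.0073, -0.0427]), 'grip_force': 0.0, 'finger_gap': 0.0852108007393268}
```

View pics/side0.png

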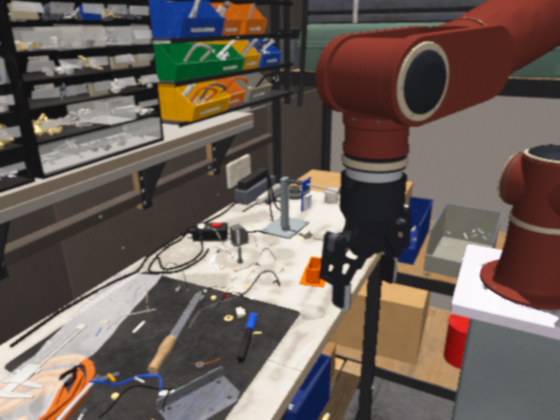

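View pics/top0.png

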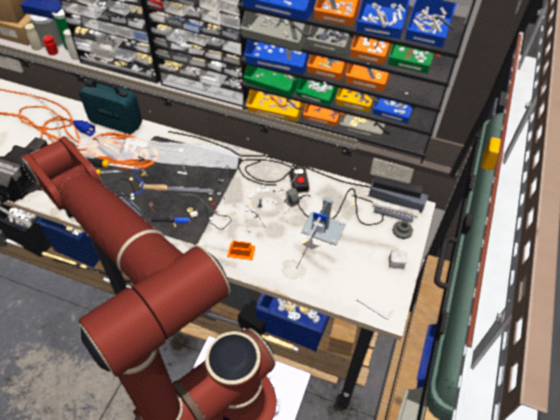

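The side picture shows the stand's post near (285,205), the blue pack near (307,187) and the orange holder near (315,270), partly behind the gripper. In the top picture the holder is at (241,250), and the stand and pack are at about (322,220). I'll look at enlarged crops next.

Run:
```python
import cv2,numpy as np
a=cv2.imread("pics/side0.png")[165:295,235:345]; b=cv2.imread("pics/top0.png")[180:280,215:365]
a=cv2.resize(a,None,fx=4,fy=4,interpolation=cv2.INTER_CUBIC)[:520]
b=cv2.resize(b,None,fx=5,fy=5,interpolation=cv2.INTER_CUBIC)
cv2.imwrite("pics/a.png",a);cv2.imwrite("pics/b.png",b)
```

```text
(no output)
```

View pics/a.png

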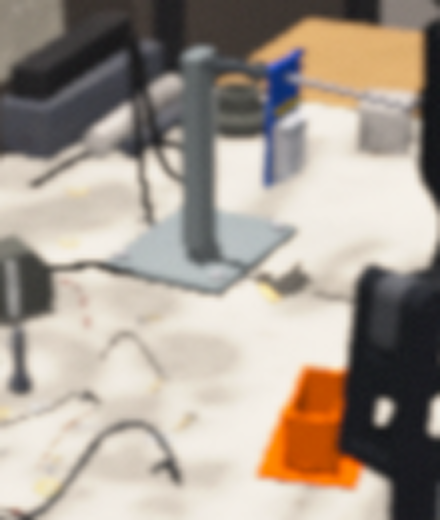

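View pics/b.png

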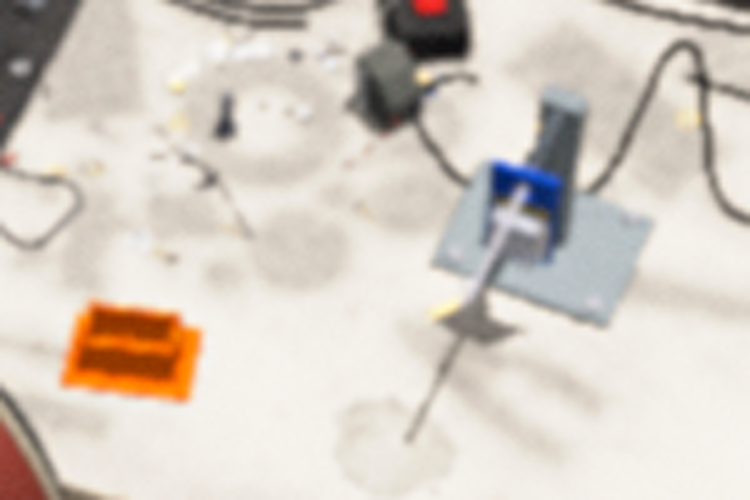

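Side crop: the card's top is at about (285,60), the post top at (200,52), and the peg runs right to about (410,103), where the gripper hides the end. Top crop: card top edge from (493,165) to (560,177), peg from (525,190) to about (470,305), base corners at (653,222), (605,325) and (432,265), holder foot corners at (203,330), (188,400) and (62,385).

```bash
cat > h.py <<'E'
import numpy as np,cv2
from workcell import status,imaging
np.set_printoptions(precision=4,suppress=True)
def ray(n,p):
    m=imaging.camera_model(n);f=210/np.tan(np.radians(m["vfov"]/2));T=m["T"]
    d=T[:3,:3]@np.array([(p[0]-m["cx"])/f,(p[1]-m["cy"])/f,1]);return T[:3,3],d/np.linalg.norm(d)
def onz(n,p,z):
    o,d=ray(n,p);return o+d*(z-o[2])/d[2]
def tri(ps,pt):
    a,u=ray("side",ps);b,v=ray("top",pt)
    s=np.linalg.lstsq(np.c_[u,-v],b-a,rcond=None)[0]
    p,q=a+u*s[0],b+v*s[1];return (p+q)/2,np.linalg.norm(p-q)
def proj(n,X):
    m=imaging.camera_model(n);f=210/np.tan(np.radians(m["vfov"]/2));T=m["T"]
    c=T[:3,:3].T@(np.array(X)-T[:3,3]);return np.array([m["cx"]+f*c[0]/c[2],m["cy"]+f*c[1]/c[2]])
S=lambda x,y:(235+(x-1.5)/4,165+(y-1.5)/4)
P=lambda x,y:(215+(x-2)/5,180+(y-2)/5)
E
python3 - <<'E'
from h import *
c=[onz("top",P(*p),.008) for p in[(653,222),(605,325),(432,265)]]
print("base",c,[np.linalg.norm(c[i]-c[i+1]) for i in(0,1)],(c[0]+c[2])/2)
e=c[0]-c[1];print("dir right-edge yaw",np.degrees(np.arctan2(e[1],e[0])))
e=c[2]-c[1];print("dir front-edge yaw",np.degrees(np.arctan2(e[1],e[0])))
print("post top",tri(S(200,52),P(563,95)))
c=[onz("top",P(*p),.003) for p in[(203,330),(188,400),(62,385)]]
print("foot",c,[np.linalg.norm(c[i]-c[i+1]) for i in(0,1)],(c[0]+c[2])/2)
e=c[2]-c[1];print("yaw",np.degrees(np.arctan2(e[1],e[0])))
im=cv2.imread("pics/top0.png");h=cv2.cvtColor(im,cv2.COLOR_BGR2HSV)
for nm,im,r in(("top",cv2.imread("pics/top0.png"),(180,280,215,365)),("side",cv2.imread("pics/side0.png"),(165,295,235,345))):
    h=cv2.cvtColor(im,cv2.COLOR_BGR2HSV)
    for col,lo,hi in(("or",(3,150,120),(18,255,255)),("bl",(105,150,60),(125,255,255))):
        m=cv2.inRange(h,lo,hi);M=np.zeros_like(m);M[r[0]:r[1],r[2]:r[3]]=m[r[0]:r[1],r[2]:r[3]]
        cs=cv2.findContours(M,0,2)[0];k=max(cs,key=cv2.contourArea)
        print(nm,col,cv2.contourArea(k),cv2.approxPolyDP(k,2,True)[:,0].tolist())
for a in[(285,60)]:
    print("card top",tri(S(285,60),P(526,168)))
for p in((493,163),(560,177)): print("card corners z.188",onz("top",P(*p),.188))
E
```

```text
base [array([ 0.6947, -0.1064,  0.008 ]), array([ 0.5996, -0.1005,  0.008 ]), array([0.6041, 0.024 , 0.008 ])] [np.float64(0.09525759801709172), np.float64(0.12456889758029376)] [ 0.6494 -0.0412  0.008 ]
dir right-edge yaw -3.5768565252255846
dir front-edge yaw 87.94788771719838
post top (array([ 0.6515, -0.0398,  0.1604]), np.float64(0.006183685890149856))
foot [array([0.5006, 0.1505, 0.003 ]), array([0.4454, 0.1386, 0.003 ]), array([0.426 , 0.2205, 0.003 ])] [np.float64(0.05645797025035059), np.float64(0.08409502405616485)] [0.4633 0.1855 0.003 ]
yaw 103.34131036612538
top or 362.5 [[230, 244], [228, 256], [252, 258], [254, 246], [250, 243], [233, 241]]
top bl 45.5 [[314, 213], [315, 218], [320, 215], [321, 220], [325, 221], [326, 215]]
side or 425.5 [[311, 257], [300, 283], [322, 286], [325, 281], [318, 277], [321, 258]]
side bl 33.0 [[308, 179], [302, 182], [302, 191], [308, 187], [305, 185]]
card top (array([ 0.5832, -0.0364,  0.1645]), np.float64(0.0054996164704167435))
card corners z.188 [ 0.5647 -0.0195  0.188 ]
card corners z.188 [ 0.5695 -0.0614  0.188 ]
```

```bash
cat >> h.py <<'E'
def shift(pos,yaw):
    from scipy.spatial.transform import Rotation as R
    s=status.read_state();A=R.from_euler("xyz",s["orientation"],degrees=True);B=R.from_euler("xyz",[180,0,yaw],degrees=True)
    print("shift cm",A.inv().apply(np.array(pos)-s["eef_pos"])*100,"rotvec",(A.inv()*B).as_rotvec(degrees=True))
E
python3 - <<'E'
from h import *
a,b=[onz("top",P(*p),.1645) for p in((493,163),(562,177))];print("card",a,b,np.linalg.norm(a-b),np.degrees(np.arctan2(*(a-b)[1::-1])))
for z in(.14,.15,.16):
  q=onz("top",P(525,190),.151);t=onz("top",P(470,307),z);d=t-q;print(q,t,d,np.linalg.norm(d))
shift((.587,-.038,.30),177)
E
```

```text
card [ 0.5828 -0.0152  0.1645] [ 0.5881 -0.059   0.1645] 0.044116919717907786 96.86914991956499
[ 0.5801 -0.0384  0.151 ] [ 0.4897 -0.033   0.14  ] [-0.0904  0.0054 -0.011 ] 0.09120743188070429
[ 0.5801 -0.0384  0.151 ] [ 0.4828 -0.0346  0.15  ] [-0.0973  0.0038 -0.001 ] 0.09733276757922868
[ 0.5801 -0.0384  0.151 ] [ 0.4759 -0.0362  0.16  ] [-0.1041  0.0022  0.009 ] 0.10453938730636128
shift cm [-55.9319 -44.2263  -6.9119] rotvec [ -0.1033  -0.0297 -18.7589]
```

```bash
python3 -m creep '[{"x":-3.5,"y":-2.8,"z":-1.5},{"x":-7,"y":-5.6,"z":-3},{"x":-10.5,"y":-8.4,"z":-4.5},{"x":-14,"y":-11.2,"z":-6},{"x":-17.5,"y":-14,"z":-7.5}]'
python3 -m creep '[{"x":-3.5,"y":-2.8,"z":0},{"x":-7,"y":-5.6,"z":0},{"x":-10.5,"y":-8.4,"z":0},{"x":-14,"y":-11.2,"z":0},{"x":-17.5,"y":-14,"z":0}]'
python3 - <<'E'
from h import *
shift((.587,-.038,.30),182)
E
```

```text
shift cm [-55.9319 -44.2263  -6.9119] rotvec [ -0.1022  -0.0343 -23.7589]validation failed for argument at $[0]...
validation failed for argument at $[0]...
```

```bash
python3 -m creep '[{"x":-3.5,"y":-2.8,"z":-1.5,"rx":0,"ry":0,"rz":0,"jaw":8.5},{"x":-7,"y":-5.6,"z":-3,"rx":0,"ry":0,"rz":0,"jaw":8.5},{"x":-10.5,"y":-8.4,"z":-4.5,"rx":0,"ry":0,"rz":0,"jaw":8.5},{"x":-14,"y":-11.2,"z":-6,"rx":0,"ry":0,"rz":0,"jaw":8.5},{"x":-17.5,"y":-14,"z":-7.5,"rx":0,"ry":0,"rz":0,"jaw":8.5}]'
python3 -m creep '[{"x":-3.5,"y":-2.8,"z":0,"rx":0,"ry":0,"rz":0,"jaw":8.5},{"x":-7,"y":-5.6,"z":0,"rx":0,"ry":0,"rz":0,"jaw":8.5},{"x":-10.5,"y":-8.4,"z":0,"rx":0,"ry":0,"rz":0,"jaw":8.5},{"x":-14,"y":-11.2,"z":0,"rx":0,"ry":0,"rz":0,"jaw":8.5},{"x":-17.5,"y":-14,"z":0,"rx":0,"ry":0,"rz":0,"jaw":8.5}]'
python3 - <<'E'
from h import *
shift((.587,-.038,.30),182)
E
```

```text
time_s: 0.6
eef_pos: [0.3426, 0.3838, 0.3063]
orientation: [-180.0, -0.0, 158.3]
wrist_force: [0.3, 0.4, -0.8]
finger_gap: 0.085
grip_force: 0.0
time_s: 1.1
eef_pos: [0.4533, 0.1889, 0.3059]
orientation: [-180.0, -0.0, 158.2]
wrist_force: [-0.2, 0.9, -0.3]
finger_gap: 0.0851
grip_force: 0.0
shift cm [-20.8304 -16.1122   0.5872] rotvec [ -0.0029  -0.0143 -23.7625]
```

```bash
python3 -m creep '[{"x":-3.5,"y":-2.8,"z":0,"rx":0,"ry":0,"rz":-4,"jaw":8.5},{"x":-7,"y":-5.6,"z":0,"rx":0,"ry":0,"rz":-8,"jaw":8.5},{"x":-10.5,"y":-8.4,"z":0,"rx":0,"ry":0,"rz":-12,"jaw":8.5},{"x":-14,"y":-11.2,"z":0,"rx":0,"ry":0,"rz":-18,"jaw":8.5},{"x":-17.5,"y":-14,"z":0,"rx":0,"ry":0,"rz":-23.8,"jaw":8.5}]'
python3 - <<'E'
from h import *
a=imaging.snapshot("side")[160:280,240:400];b=imaging.snapshot("top")[180:280,215:365]
cv2.imwrite("pics/s1.png",imaging.snapshot("side"))
cv2.imwrite("pics/a1.png",cv2.resize(a,None,fx=5,fy=5,interpolation=3));cv2.imwrite("pics/b1.png",cv2.resize(b,None,fx=5,fy=5,interpolation=3))
shift((.587,-.038,.30),182)
E
```

```text
time_s: 1.6
eef_pos: [0.564, -0.0061, 0.3058]
orientation: [180.0, -0.0, -177.7]
wrist_force: [0.9, -0.2, 0.0]
finger_gap: 0.0848
grip_force: 0.0
shift cm [-2.2073 -3.2305  0.5047] rotvec [ 0.021  -0.124  -0.1857]
```

View pics/a1.png

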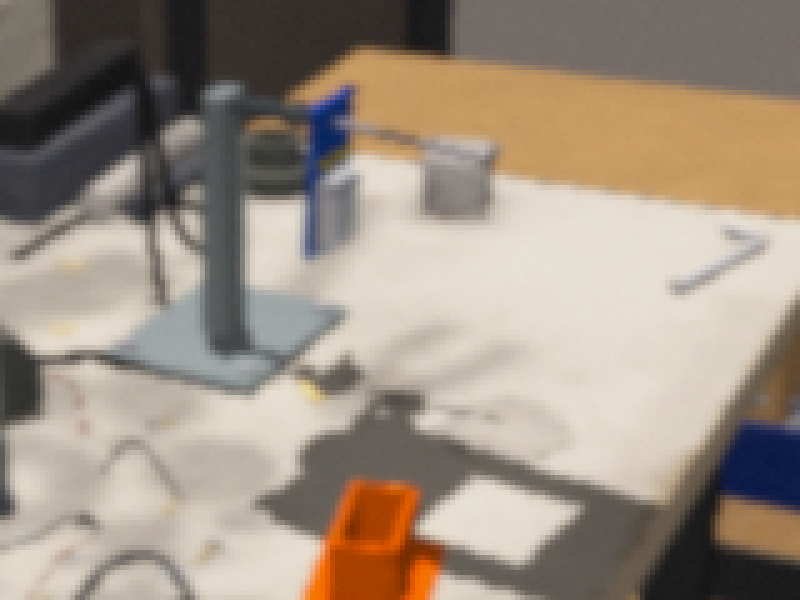

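The side crop now shows the whole peg, running from the card at about (345,123) to the bend at about (488,150) with its tip at about (495,145). Card top corners are at about (312,104) and (353,88). The holder top is clear at (345-420, 480-500).

Run:
```python
from h import *
S1=lambda x,y:(240+(x-2)/5,160+(y-2)/5)
print("cardL",tri(S1(312,104),P(493,163)));print("cardR",tri(S1(353,88),P(562,177)))
print("slotpeg",tri(S1(345,123),P(525,190)))
print("tip",tri(S1(493,148),P(470,307)))
print("post",tri(S1(225,87),P(563,95)))
m=cv2.imread("pics/s1.png");h=cv2.cvtColor(m,cv2.COLOR_BGR2HSV);M=cv2.inRange(h,(3,150,100),(18,255,255));M[:250]=0;M[:,:290]=0;M[:,345:]=0;M[305:]=0
k=max(cv2.findContours(M,0,2)[0],key=cv2.contourArea);q=cv2.approxPolyDP(k,1.5,True)[:,0];print(q.tolist())
for p in q: print(p,onz("side",p,.038)[:2],onz("side",p,.003)[:2])
m=cv2.imread("pics/top0.png");
c=[onz("top",P(*p),.038)[:2] for p in((92,303),(180,318),(62,385))];print(c)
# refine peg px in side: darkest along columns
g=cv2.cvtColor(cv2.imread("pics/s1.png"),cv2.COLOR_BGR2GRAY)
print(g[180:194,308:342])
```

```text
cardL (array([ 0.5827, -0.0153,  0.1662]), np.float64(0.0017996198177650574))
cardR (array([ 0.5814, -0.0601,  0.166 ]), np.float64(0.008740384029285274))
slotpeg (array([ 0.576 , -0.0391,  0.1514]), np.float64(0.006020765675411127))
tip (array([ 0.4837, -0.0344,  0.1494]), np.float64(0.0007251353275887))
post (array([ 0.6511, -0.0399,  0.1619]), np.float64(0.004929608322323442))
[[310, 256], [300, 283], [323, 286], [328, 272], [321, 265], [323, 258]]
[310 256] [0.483  0.1591] [0.5084 0.0985]
[300 283] [0.4535 0.2844] [0.4769 0.2321]
[323 286] [0.4033 0.2741] [0.4233 0.2212]
[328 272] [0.4151 0.2131] [0.436 0.156]
[321 265] [0.4418 0.1895] [0.4644 0.1309]
[323 258] [0.4504 0.1551] [0.4735 0.0942]
[array([0.4717, 0.2172]), array([0.4818, 0.1586]), array([0.4056, 0.2093])]
[[ 45  67 109 141 155 159 161 160 160 160 159 160 160 159 159 159 159 159
  159 158 160 159 159 159 160 159 160 159 159 160 160 162 160 162]
 [ 41  62 103 139 155 161 161 161 162 160 160 159 160 160 159 159 159 158
  159 159 159 160 159 161 161 161 160 162 162 159 161 161 161 161]
 [ 53  76 115 144 159 163 163 162 16
[... 956 characters left out ...]
  93 128 154 165 166 167 164 163 163 159 155 149 148 147 140 138 143
  146 154 159 161 160 169 181 184 184 187 187 175 155 148 155 161]
 [ 87 112 146 169 182 184 181 176 169 168 168 167 166 164 161 156 156 162
  165 159 153 152 155 156 161 162 162 174 176 158 135 137 151 160]
 [ 98 132 173 200 208 209 205 197 189 185 184 183 181 175 169 163 164 168
  174 171 168 172 170 160 151 151 153 153 148 129 121 137 155 159]
 [118 157 193 215 219 220 218 215 210 210 210 208 204 195 185 173 161 158
  159 162 165 169 170 167 163 163 158 144 123 111 120 144 157 161]
 [161 185 204 214 218 221 221 220 220 221 220 220 218 214 208 198 172 150
  143 144 148 149 150 155 159 158 152 142 127 118 129 150 159 162]]
```

View pics/b1.png

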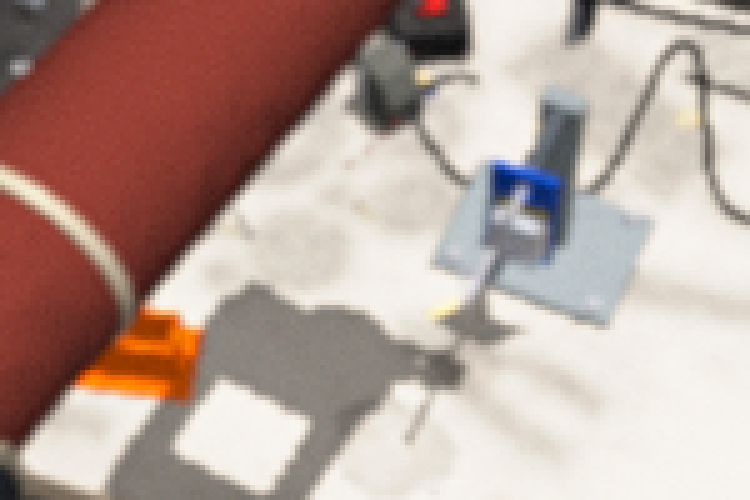

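Top view: the card top edge runs from (493,163) to (560,177), and the peg goes from (522,188) to about (470,303). The arm does not hide it.

Run:
```python
from h import *
def pd(s1,s2,t1,t2):
    n=np.cross(ray("side",s1)[1],ray("side",s2)[1]);m=np.cross(ray("top",t1)[1],ray("top",t2)[1])
    d=np.cross(n,m);d/=np.linalg.norm(d);d*=-np.sign(d[0])
    return "pitch up %.1f  yaw %.1f"%(np.degrees(np.arcsin(d[2])),np.degrees(np.arctan2(-d[1],-d[0])))
for s2 in((334,190.7),(334,191.2),(334,191.7)):
  for t1 in((520,190),(524,190)): print(s2,t1,pd((317,186.4),s2,P(*t1),P(471,303)))
g=cv2.cvtColor(cv2.imread("pics/top0.png"),cv2.COLOR_BGR2GRAY);print(g[214:248,303:328])
```

```text
(334, 190.7) (520, 190) pitch up -5.2  yaw -1.6
(334, 190.7) (524, 190) pitch up -4.6  yaw -2.9
(334, 191.2) (520, 190) pitch up -6.7  yaw -1.8
(334, 191.2) (524, 190) pitch up -6.1  yaw -3.2
(334, 191.7) (520, 190) pitch up -8.1  yaw -2.1
(334, 191.7) (524, 190) pitch up -7.5  yaw -3.5
[[172 126 117 161 207 219 208 192 181 156  94  47  46  56  70  84  90  97
  104  96  86  81  85  81  79]
 [199 170 126 118 148 174 183 185 184 153  91  42  34  32  40  53  66  68
   77  76  80  84  89  85  80]
 [208 199 177 144 128 135 164 187 183 155  86  41  34  33  46  63  85  74
   56  57  61  71  77  79  80]
 [206 209 206 193 166 154 171 191 187 156  89  41  34  42  66 111 139 109
   63  40  45  49  55  64  71]
 [203 211 213 210 192 183 189 194 185 150  93  54  48  56 102 158 176 128
   66  39  38  38  46  56  71]
 [203 207 210 201 189 189 192 193 183 146  93  68  64  88 140 184 177 118
   61  40  37  41  46  60  74]
 [205 204 203 192 184 191 196 193 176 137  97  98 107 130 170 185 148  91
   60  46  40  41  45  61  79]
 [206 204 198 189 188 192 191 191 174 143 119 147 161 174 193 181 131  86
   
[... 2058 characters left out ...]
26 170 221 240 242 241 242 240 238 234
  219 198 184 168 158 159 164]
 [232 210 179 150 134 130 127 119 126 170 218 241 242 241 241 240 241 241
  239 236 232 219 196 185 176]
 [178 150 128 125 124 126 122 117 119 148 191 221 234 240 239 239 239 240
  239 240 242 238 233 230 220]
 [157 130 119 119 124 124 123 120 118 128 145 167 194 217 224 229 233 235
  238 239 239 241 240 239 239]
 [189 157 131 124 118 120 120 117 121 121 121 127 141 156 169 193 214 227
  235 238 239 240 239 238 238]
 [208 194 164 137 122 117 117 115 114 117 118 116 125 136 155 188 203 223
  233 239 238 238 239 237 236]
 [213 205 185 155 133 142 136 122 110 113 120 131 149 178 203 223 227 231
  237 237 238 237 238 238 237]]
```

```bash
python3 -m creep '[{"x":-1,"y":-1.6,"z":0,"rx":0,"ry":0,"rz":0,"jaw":8},{"x":-1.9,"y":-3.2,"z":1,"rx":0,"ry":0,"rz":0,"jaw":7},{"x":-1.9,"y":-3.2,"z":4,"rx":0,"ry":0,"rz":0,"jaw":6.5},{"x":-1.9,"y":-3.2,"z":8,"rx":0,"ry":0,"rz":0,"jaw":6.5},{"x":-1.9,"y":-3.2,"z":11,"rx":0,"ry":0,"rz":0,"jaw":6.5}]'
python3 - <<'E'
from h import *
b=imaging.snapshot("top")[180:260,275:375]
b=cv2.resize(b,None,fx=7,fy=7,interpolation=3);cv2.imwrite("pics/b2.png",b)
shift((.584,-.0375,.122),182)
E
```

```text
time_s: 2.25
eef_pos: [0.583, -0.0356, 0.1931]
orientation: [180.0, -0.1, -177.9]
wrist_force: [0.2, 1.1, -1.0]
finger_gap: 0.0648
grip_force: 0.0
shift cm [-0.4783 -0.2857  6.4896] rotvec [ 0.1411 -0.6684  0.0612]
```

View pics/b2.png

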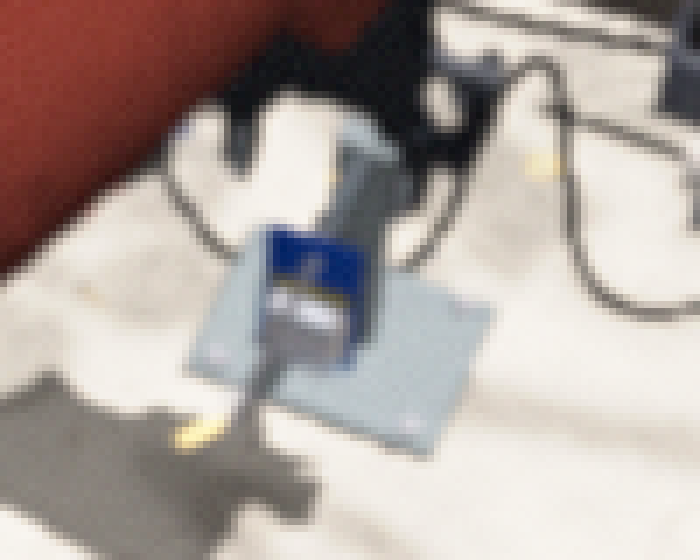

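The fingers are still above the card. Their tips are at about (240,165) and (405,190) in the crop, and the card top runs from (265,231) to (365,243). I'll check the centring.

Run:
```python
from h import *
Q=lambda x,y:(275+(x-3)/7,180+(y-3)/7)
def iq(u):return (u[0]-275)*7+3,(u[1]-180)*7+3
def onx(p,x):
    o,d=ray("top",p);return o+d*(x-o[0])/d[0]
for p in((238,172),(252,165),(412,195),(395,190)): print(p,onx(Q(*p),.583))
for p in((262,231),(367,243)): print("card",onz("top",Q(*p),.1645))
for s in(1,-1):
  for o in(.0324,.047): print(s,o,iq(proj("top",(.583,-.0374+s*o,.198))))
```

```text
(238, 172) [0.583  0.0023 0.1967]
(252, 165) [ 0.583  -0.0037  0.2043]
(412, 195) [ 0.583  -0.0762  0.2164]
(395, 190) [ 0.583  -0.0685  0.2164]
card [ 0.58   -0.0122  0.1645]
card [ 0.5908 -0.0582  0.1645]
1 0.0324 (np.float64(253.86481625640306), np.float64(174.81506132688713))
1 0.047 (np.float64(222.65472300831738), np.float64(165.41747350853416))
-1 0.0324 (np.float64(393.77743774340826), np.float64(216.9437770877983))
-1 0.047 (np.float64(425.61812329599354), np.float64(226.53124087069955))
```

Run:
```python
from h import *
ims=[imaging.snapshot("top").astype(float) for _ in range(4)]
m=np.mean(ims,0);r=m[...,2]  # red: low on blue card
s=cv2.resize(r,None,fx=8,fy=8,interpolation=cv2.INTER_CUBIC)
pts=[]
for c in range(314,326):
    col=r[204:222,c]; i=np.where(col<75)[0]
    if len(i)==0: continue
    k=i[0];t=(col[k-1]+col[k])/2;
    th=80; f=(col[k-1]-th)/(col[k-1]-col[k]); pts.append((c,204+k-1+f)); 
print(np.array(pts))
print(r[208:234,310:330].astype(int))
p=np.array(pts)[1:-1];a=np.polyfit(p[:,0],p[:,1],1);print(a)
for c in (314,326): print(onz("top",(c,np.polyval(a,c)),.1645))
```

```text
[[314.     212.6156]
 [315.     212.633 ]
 [316.     212.9562]
 [317.     213.4075]
 [318.     213.5356]
 [319.     213.5346]
 [320.     213.4537]
 [321.     213.4911]
 [322.     213.349 ]
 [323.     212.8817]
 [324.     211.5   ]
 [325.     191.    ]]
[[243 245 246 245 245 245 245 245 245 246 246 228 160 111 101  88  78  76
   77  76]
 [244 245 245 246 246 246 245 245 246 245 240 205 141 102  91  81  78  78
   79  77]
 [243 243 244 244 244 246 247 247 247 240 204 151 112  97  85  77  76  78
   77  75]
 [240 235 231 225 220 230 240 246 247 229 162 111  98  95  82  75  75  79
   76  79]
 [231 212 191 158 131 144 177 211 224 196 137 106  99  88  77  74  77  79
   76  86]
 [209 187 157 101  48  42  77 115 130 122 103 100  93  77  71  74  77  78
   76 102]
 [194 180 147  81  18   5  14  28  36  43  52  58  55  54  59  67  73  76
   82 116]
 [184 180 147  79  20   3   6   9  18  24  23  19  21  28  36  46  57  69
   84 124]
 [182 181 147  76  18   3   8  16  40  58  53  28   9  13  15  23  42  60
   84 132]
 [185 180 148  76  22  12  12  28  64  86  77  42  13   9   7  13  32  59
   86 13
[... 735 characters left out ...]
4 160 120  72  62  90
  130 171]
 [175 141 112 113 118 120 121 118 119 125 133 142 148 142 112  69  64  96
  138 175]
 [172 138 107 110 117 122 125 123 122 119 117 122 134 133 104  73  83 114
  152 181]
 [181 157 126 113 115 121 126 122 124 125 123 128 136 131 102  94 125 150
  174 186]
 [185 171 138 116 112 116 120 121 123 126 126 131 138 128 105 122 163 181
  186 189]
 [185 164 133 111 104 109 123 129 130 131 132 132 136 124 104 134 176 190
  190 190]
 [175 149 119  99  96 118 145 157 153 149 145 141 142 137 128 152 182 191
  190 189]
 [162 134 107  94 102 137 172 182 179 169 165 163 169 167 168 179 190 192
  190 189]]
[ -0.068  234.8104]
[ 0.579  -0.0192  0.1645]
[ 0.596  -0.0533  0.1645]
```

Run:
```python
from h import *
a=[onz("top",p,.1645) for p in((313,211.9),(326,215.0))];d=a[0]-a[1];print(a,np.linalg.norm(d),np.degrees(np.arctan2(-d[0],d[1])),(a[0]+a[1])/2)
shift((.584,-.037,.122),182)
```

```text
[array([ 0.5837, -0.0143,  0.1645]), array([ 0.587 , -0.0561,  0.1645])] 0.04196511934192289 4.39726110118655 [ 0.5853 -0.0352  0.1645]
shift cm [ 0.0791 -0.1246  7.5806] rotvec [-0.0303  0.1169  0.0544]
```

```bash
python3 -m creep '[{"x":0,"y":0,"z":2,"rx":0,"ry":0,"rz":-1,"jaw":6.5},{"x":0,"y":0,"z":4,"rx":0,"ry":0,"rz":-2,"jaw":6.5},{"x":0,"y":0,"z":6,"rx":0,"ry":0,"rz":-2,"jaw":6.5},{"x":0,"y":0,"z":7.4,"rx":0,"ry":0,"rz":-2,"jaw":6},{"x":0,"y":0,"z":7.4,"rx":0,"ry":0,"rz":-2,"jaw":6}]' 20
python3 -m creep '[{"x":0,"y":0,"z":0,"rx":0,"ry":0,"rz":0,"jaw":5.4},{"x":0,"y":0,"z":0,"rx":0,"ry":0,"rz":0,"jaw":5.2},{"x":0,"y":0,"z":0,"rx":0,"ry":0,"rz":0,"jaw":5.1},{"x":0,"y":0,"z":0,"rx":0,"ry":0,"rz":0,"jaw":5},{"x":0,"y":0,"z":0,"rx":0,"ry":0,"rz":0,"jaw":4.9}]' 20
python3 - <<'E'
from h import *
b=imaging.snapshot("top")[180:260,275:375]
b=cv2.resize(b,None,fx=7,fy=7,interpolation=3);cv2.imwrite("pics/b3.png",b)
shift((.584,-.036,.122),184)
print(np.mean([status.read_state()["wrist_force"] for _ in range(5)],0))
E
```

```text
time_s: 3.0
eef_pos: [0.5834, -0.0355, 0.1217]
orientation: [180.0, -0.1, -176.0]
wrist_force: [0.1, -0.1, -0.9]
finger_gap: 0.0602
grip_force: 0.0
time_s: 3.5
eef_pos: [0.584, -0.0356, 0.1228]
orientation: [-180.0, 0.0, -176.0]
wrist_force: [-0.4, 0.4, -0.2]
finger_gap: 0.0492
grip_force: 0.0
shift cm [-0.0152 -0.0416  0.0559] rotvec [-0.0055  0.0221  0.038 ]
[ 0.7285  0.6396 -0.7111]
```

View pics/b3.png

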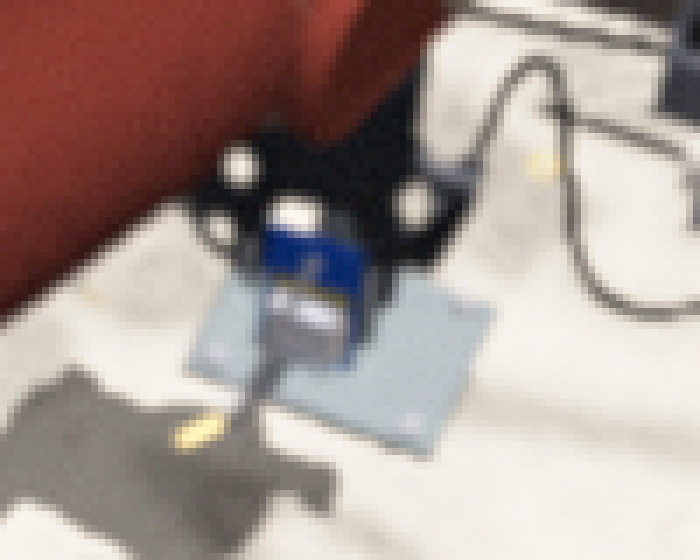

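The fingers now stand either side of the card's upper part, with pads at about x=255 and x=372 beside card edges at 262 and 367. It looks centred, so I'm closing gently.

```bash
python3 -m creep '[{"x":0,"y":0,"z":0,"rx":0,"ry":0,"rz":0,"jaw":4.8},{"x":0,"y":0,"z":0,"rx":0,"ry":0,"rz":0,"jaw":4.75},{"x":0,"y":0,"z":0,"rx":0,"ry":0,"rz":0,"jaw":4.7},{"x":0,"y":0,"z":0,"rx":0,"ry":0,"rz":0,"jaw":4.65},{"x":0,"y":0,"z":0,"rx":0,"ry":0,"rz":0,"jaw":4.6}]' 20
python3 -m creep '[{"x":0,"y":0,"z":0,"rx":0,"ry":0,"rz":0,"jaw":4.5},{"x":0,"y":0,"z":0,"rx":0,"ry":0,"rz":0,"jaw":4.4},{"x":0,"y":0,"z":0,"rx":0,"ry":0,"rz":0,"jaw":4.2},{"x":0,"y":0,"z":0,"rx":0,"ry":0,"rz":0,"jaw":4},{"x":0,"y":0,"z":0,"rx":0,"ry":0,"rz":0,"jaw":4}]' 25
```

```text
time_s: 4.05
eef_pos: [0.5837, -0.0356, 0.1223]
orientation: [-180.0, 0.0, -176.0]
wrist_force: [0.6, -0.4, 0.7]
finger_gap: 0.0463
grip_force: 4.6
time_s: 4.55
eef_pos: [0.5837, -0.0356, 0.1224]
orientation: [-180.0, 0.0, -176.0]
wrist_force: [-0.8, -0.1, 1.2]
finger_gap: 0.0457
grip_force: 25.5
```

```bash
python3 -m creep '[{"x":0,"y":0,"z":-0.1,"rx":0,"ry":0,"rz":0,"jaw":4},{"x":0,"y":0,"z":-0.2,"rx":0,"ry":0,"rz":0,"jaw":4},{"x":0,"y":0,"z":-0.35,"rx":0,"ry":0,"rz":0,"jaw":4},{"x":0,"y":0,"z":-0.5,"rx":0,"ry":0,"rz":0,"jaw":4},{"x":0,"y":0,"z":-0.5,"rx":0,"ry":0,"rz":0,"jaw":4}]' 35
cat > f.py <<'E'
from h import *
import sys
F=[]
for i in range(2):
    imaging.snapshot("side") if len(sys.argv)>1 else 0
    F.append(status.read_state()["wrist_force"])
s=status.read_state();print("F",np.mean(F,0),"T",s["ft_torque"],s["eef_pos"])
E
python3 f.py 1
```

```text
time_s: 5.05
eef_pos: [0.5839, -0.0355, 0.1276]
orientation: [-180.0, 0.0, -176.0]
wrist_force: [-0.1, 0.1, -0.5]
finger_gap: 0.0449
grip_force: 35.8
F [ 0.4396  0.003  -1.3737] T [0.0146 0.0078 0.0342] [ 0.5837 -0.0355  0.1274]
```

```bash
python3 -m creep '[{"x":0.4,"y":0.044,"z":0.03,"rx":0,"ry":0,"rz":0,"jaw":4},{"x":0.8,"y":0.088,"z":0.07,"rx":0,"ry":0,"rz":0,"jaw":4},{"x":1.2,"y":0.132,"z":0.1,"rx":0,"ry":0,"rz":0,"jaw":4},{"x":1.6,"y":0.176,"z":0.14,"rx":0,"ry":0,"rz":0,"jaw":4},{"x":2,"y":0.22,"z":0.17,"rx":0,"ry":0,"rz":0,"jaw":4}]'
python3 f.py 1
python3 -m creep '[{"x":0.4,"y":0.044,"z":0.03,"rx":0,"ry":0,"rz":0,"jaw":4},{"x":0.8,"y":0.088,"z":0.07,"rx":0,"ry":0,"rz":0,"jaw":4},{"x":1.2,"y":0.132,"z":0.1,"rx":0,"ry":0,"rz":0,"jaw":4},{"x":1.6,"y":0.176,"z":0.14,"rx":0,"ry":0,"rz":0,"jaw":4},{"x":2,"y":0.22,"z":0.17,"rx":0,"ry":0,"rz":0,"jaw":4}]'
python3 f.py 1
```

```text
time_s: 5.65
eef_pos: [0.5631, -0.0347, 0.1255]
orientation: [180.0, -0.0, -176.0]
wrist_force: [-0.4, -0.4, -0.0]
finger_gap: 0.0451
grip_force: 35.8
F [-0.1145  0.2342 -1.0781] T [-0.006  -0.031  -0.0105] [ 0.563  -0.0347  0.1255]
time_s: 6.25
eef_pos: [0.5431, -0.034, 0.1238]
orientation: [180.0, -0.0, -176.0]
wrist_force: [-0.1, 0.3, -0.6]
finger_gap: 0.0452
grip_force: 35.8
F [-0.0745 -0.1965 -0.6021] T [ 0.0139  0.     -0.0381] [ 0.5429 -0.0339  0.1237]
```

```bash
sed -i 's/range(2)/range(6)/' f.py; python3 -m creep '[{"x":0.4,"y":0.044,"z":0.03,"rx":0,"ry":0,"rz":0,"jaw":4},{"x":0.8,"y":0.088,"z":0.07,"rx":0,"ry":0,"rz":0,"jaw":4},{"x":1.2,"y":0.132,"z":0.1,"rx":0,"ry":0,"rz":0,"jaw":4},{"x":1.5,"y":0.165,"z":0.13,"rx":0,"ry":0,"rz":0,"jaw":4},{"x":1.5,"y":0.165,"z":0.13,"rx":0,"ry":0,"rz":0,"jaw":4}]'
python3 f.py 1
python3 -m creep '[{"x":0,"y":0.03,"z":0,"rx":0,"ry":0,"rz":0,"jaw":4},{"x":0,"y":0.06,"z":0,"rx":0,"ry":0,"rz":0,"jaw":4},{"x":0,"y":0.09,"z":0,"rx":0,"ry":0,"rz":0,"jaw":4},{"x":0,"y":0.1,"z":0,"rx":0,"ry":0,"rz":0,"jaw":4},{"x":0,"y":0.1,"z":0,"rx":0,"ry":0,"rz":0,"jaw":4}]' |grep wrist
python3 f.py 1
python3 -m creep '[{"x":0,"y":-0.05,"z":0,"rx":0,"ry":0,"rz":0,"jaw":4},{"x":0,"y":-0.1,"z":0,"rx":0,"ry":0,"rz":0,"jaw":4},{"x":0,"y":-0.15,"z":0,"rx":0,"ry":0,"rz":0,"jaw":4},{"x":0,"y":-0.2,"z":0,"rx":0,"ry":0,"rz":0,"jaw":4},{"x":0,"y":-0.2,"z":0,"rx":0,"ry":0,"rz":0,"jaw":4}]' |grep wrist
python3 f.py 1
```

```text
time_s: 6.85
eef_pos: [0.528, -0.0334, 0.1225]
orientation: [180.0, -0.0, -176.0]
wrist_force: [-0.3, 0.0, -0.8]
finger_gap: 0.045
grip_force: 35.8
F [ 0.3006  0.1874 -0.9203] T [ 0.0158 -0.005  -0.0055] [ 0.5286 -0.0334  0.1227]
wrist_force: [0.6, -0.7, -1.7]
F [ 0.0292  0.0805 -1.1694] T [-0.0247  0.0139  0.0255] [ 0.5284 -0.0324  0.1226]
wrist_force: [-0.6, 1.6, -0.8]
F [ 0.0392  1.1898 -0.9705] T [ 0.0899 -0.0518 -0.0493] [ 0.5285 -0.0343  0.1226]
```

```bash
python3 -m creep '[{"x":0,"y":0.1,"z":0,"rx":0,"ry":0,"rz":0,"jaw":4},{"x":0,"y":0.21,"z":0,"rx":0,"ry":0,"rz":0,"jaw":4},{"x":0.4,"y":0.26,"z":0.03,"rx":0,"ry":0,"rz":0,"jaw":4},{"x":0.8,"y":0.31,"z":0.07,"rx":0,"ry":0,"rz":0,"jaw":4},{"x":1.2,"y":0.36,"z":0.1,"rx":0,"ry":0,"rz":0,"jaw":4}]'
python3 f.py 1
python3 -m creep '[{"x":0.3,"y":0.035,"z":0.03,"rx":0,"ry":0,"rz":0,"jaw":4},{"x":0.6,"y":0.07,"z":0.05,"rx":0,"ry":0,"rz":0,"jaw":4},{"x":0.9,"y":0.11,"z":0.08,"rx":0,"ry":0,"rz":0,"jaw":4},{"x":1.2,"y":0.14,"z":0.1,"rx":0,"ry":0,"rz":0,"jaw":4},{"x":1.2,"y":0.14,"z":0.1,"rx":0,"ry":0,"rz":0,"jaw":4}]'
python3 f.py 1
python3 -m creep '[{"x":0,"y":-0.05,"z":0,"rx":0,"ry":0,"rz":0,"jaw":4},{"x":0,"y":-0.1,"z":0,"rx":0,"ry":0,"rz":0,"jaw":4},{"x":0,"y":-0.15,"z":0,"rx":0,"ry":0,"rz":0,"jaw":4},{"x":0,"y":-0.2,"z":0,"rx":0,"ry":0,"rz":0,"jaw":4},{"x":0,"y":-0.2,"z":0,"rx":0,"ry":0,"rz":0,"jaw":4}]' |grep wrist
python3 f.py 1
python3 -m creep '[{"x":0,"y":0.1,"z":0,"rx":0,"ry":0,"rz":0,"jaw":4},{"x":0,"y":0.2,"z":0,"rx":0,"ry":0,"rz":0,"jaw":4},{"x":0,"y":0.3,"z":0,"rx":0,"ry":0,"rz":0,"jaw":4},{"x":0,"y":0.4,"z":0,"rx":0,"ry":0,"rz":0,"jaw":4},{"x":0,"y":0.4,"z":0,"rx":0,"ry":0,"rz":0,"jaw":4}]' |grep wrist
python3 f.py 1
```

```text
time_s: 9.25
eef_pos: [0.5158, -0.0316, 0.1215]
orientation: [-180.0, -0.0, -176.0]
wrist_force: [-0.1, -0.1, -0.9]
finger_gap: 0.0451
grip_force: 35.8
F [ 0.4642  0.1338 -0.826 ] T [ 0.0366 -0.0135 -0.0361] [ 0.5164 -0.0317  0.1217]
time_s: 10.05
eef_pos: [0.5037, -0.031, 0.1205]
orientation: [180.0, -0.0, -176.0]
wrist_force: [-0.6, 0.3, -0.8]
finger_gap: 0.0452
grip_force: 35.8
F [-0.0316  0.0251 -0.7093] T [ 0.0159 -0.0193 -0.0397] [ 0.5043 -0.0311  0.1206]
wrist_force: [0.4, 0.8, -0.8]
F [ 0.0135  0.9794 -0.5119] T [ 0.1872 -0.0011 -0.0179] [ 0.5043 -0.033   0.1206]
wrist_force: [0.5, 0.6, -0.9]
F [-0.4257  0.0177 -0.9074] T [-0.0342 -0.0237  0.0566] [ 0.5041 -0.0291  0.1206]
```

```bash
Z=0; python3 -m creep '[{"x":0,"y":-0.1,"z":0,"rx":0,"ry":0,"rz":0,"jaw":4},{"x":0,"y":-0.2,"z":-0.1,"rx":0,"ry":0,"rz":0,"jaw":4},{"x":0,"y":-0.2,"z":-0.2,"rx":0,"ry":0,"rz":0,"jaw":4},{"x":0,"y":-0.2,"z":-0.3,"rx":0,"ry":0,"rz":0,"jaw":4},{"x":0,"y":-0.2,"z":-0.4,"rx":0,"ry":0,"rz":0,"jaw":4}]' |grep wrist
python3 f.py 1
python3 -m creep '[{"x":0,"y":0,"z":0.2,"rx":0,"ry":0,"rz":0,"jaw":4},{"x":0,"y":0,"z":0.4,"rx":0,"ry":0,"rz":0,"jaw":4},{"x":0,"y":0,"z":0.6,"rx":0,"ry":0,"rz":0,"jaw":4},{"x":0,"y":0,"z":0.75,"rx":0,"ry":0,"rz":0,"jaw":4},{"x":0,"y":0,"z":0.75,"rx":0,"ry":0,"rz":0,"jaw":4}]' |grep wrist
python3 f.py 1
```

```text
wrist_force: [0.4, -0.6, -1.7]
F [ 0.4464  0.0226 -0.7905] T [0.0276 0.0319 0.0006] [ 0.5042 -0.0311  0.1246]
wrist_force: [0.7, 0.3, -0.6]
F [ 0.2117 -0.0927 -0.74  ] T [0.0179 0.0306 0.0308] [ 0.5043 -0.0311  0.1172]
```

```bash
for i in 1 2; do python3 -m creep '[{"x":0,"y":0,"z":0.04,"rx":0,"ry":0,"rz":0,"jaw":4},{"x":0,"y":0,"z":0.08,"rx":0,"ry":0,"rz":0,"jaw":4},{"x":0,"y":0,"z":0.1,"rx":0,"ry":0,"rz":0,"jaw":4},{"x":0,"y":0,"z":0.1,"rx":0,"ry":0,"rz":0,"jaw":4},{"x":0,"y":0,"z":0.1,"rx":0,"ry":0,"rz":0,"jaw":4}]' |grep wrist
python3 f.py 1; done
```

```text
wrist_force: [0.1, 0.5, -0.2]
F [ 0.1121 -0.1912  0.3603] T [ 0.0551 -0.0584 -0.0069] [ 0.5043 -0.0311  0.1162]
wrist_force: [-0.2, 0.2, 2.0]
F [0.1171 0.2649 2.8512] T [ 0.0007 -0.031  -0.0297] [ 0.5043 -0.0311  0.1153]
```

```bash
python3 -m creep '[{"x":0,"y":0,"z":-0.25,"rx":0,"ry":0,"rz":0,"jaw":4},{"x":0,"y":0,"z":-0.5,"rx":0,"ry":0,"rz":0,"jaw":4},{"x":0,"y":0,"z":-0.75,"rx":0,"ry":0,"rz":0,"jaw":4},{"x":0,"y":0,"z":-1.05,"rx":0,"ry":0,"rz":0,"jaw":4},{"x":0,"y":0,"z":-1.05,"rx":0,"ry":0,"rz":0,"jaw":4}]' |grep wrist
python3 f.py 1
python3 -m creep '[{"x":0.1,"y":0.01,"z":0.01,"rx":0,"ry":0,"rz":0,"jaw":4},{"x":0.2,"y":0.02,"z":0.01,"rx":0,"ry":0,"rz":0,"jaw":4},{"x":0.3,"y":0.036,"z":0.02,"rx":0,"ry":0,"rz":0,"jaw":4},{"x":0.4,"y":0.05,"z":0.03,"rx":0,"ry":0,"rz":0,"jaw":4},{"x":0.5,"y":0.06,"z":0.035,"rx":0,"ry":0,"rz":0,"jaw":4}]' |grep wrist
python3 f.py 1
python3 -m creep '[{"x":0.1,"y":0.01,"z":0.01,"rx":0,"ry":0,"rz":0,"jaw":4},{"x":0.2,"y":0.02,"z":0.01,"rx":0,"ry":0,"rz":0,"jaw":4},{"x":0.3,"y":0.036,"z":0.02,"rx":0,"ry":0,"rz":0,"jaw":4},{"x":0.4,"y":0.05,"z":0.03,"rx":0,"ry":0,"rz":0,"jaw":4},{"x":0.5,"y":0.06,"z":0.035,"rx":0,"ry":0,"rz":0,"jaw":4}]' |grep wrist
python3 f.py 1
```

```text
wrist_force: [-0.1, -0.0, -1.5]
F [-0.1618 -0.1438 -0.6121] T [-0.0448 -0.0967  0.0307] [ 0.5041 -0.0311  0.1255]
wrist_force: [-0.2, -0.4, -0.4]
F [ 0.0122 -0.0523 -0.8291] T [ 0.0085 -0.0162  0.0185] [ 0.4992 -0.0309  0.1253]
wrist_force: [-0.4, -0.7, -0.2]
F [ 0.5369 -0.2319 -0.8778] T [ 0.0006 -0.0563 -0.011 ] [ 0.4942 -0.0306  0.1249]
```

```bash
for i in 1 2 3; do python3 -m creep '[{"x":0.06,"y":0.007,"z":0,"rx":0,"ry":0,"rz":0,"jaw":4},{"x":0.12,"y":0.014,"z":0,"rx":0,"ry":0,"rz":0,"jaw":4},{"x":0.18,"y":0.021,"z":0,"rx":0,"ry":0,"rz":0,"jaw":4},{"x":0.24,"y":0.028,"z":0,"rx":0,"ry":0,"rz":0,"jaw":4},{"x":0.3,"y":0.036,"z":0,"rx":0,"ry":0,"rz":0,"jaw":4}]' |grep wrist
python3 f.py 1; done
```

```text
wrist_force: [-0.2, -0.8, -0.2]
F [-0.1767 -0.1707 -0.8225] T [ 0.0238 -0.0007 -0.0238] [ 0.4911 -0.0305  0.1249]
wrist_force: [0.6, -1.2, -0.4]
F [ 0.1175  0.0775 -0.4844] T [ 0.0049 -0.0042 -0.028 ] [ 0.4881 -0.0303  0.1249]
wrist_force: [-0.3, 0.2, -0.4]
F [-0.0742 -0.7595 -0.5791] T [-0.0083 -0.002   0.0174] [ 0.4851 -0.0302  0.1249]
```

```bash
for i in 1 2 3; do python3 -m creep '[{"x":0.06,"y":0,"z":0,"rx":0,"ry":0,"rz":0,"jaw":4},{"x":0.12,"y":0,"z":0,"rx":0,"ry":0,"rz":0,"jaw":4},{"x":0.18,"y":0,"z":-0.01,"rx":0,"ry":0,"rz":0,"jaw":4},{"x":0.24,"y":0.01,"z":-0.02,"rx":0,"ry":0,"rz":0,"jaw":4},{"x":0.3,"y":0.015,"z":-0.02,"rx":0,"ry":0,"rz":0,"jaw":4}]' |grep wrist
python3 f.py 1; done
```

```text
wrist_force: [1.1, -0.5, -1.1]
F [ 0.085   0.1229 -0.9384] T [-0.0509  0.0121 -0.0314] [ 0.4821 -0.0302  0.1251]
wrist_force: [-0.5, 0.4, -2.3]
F [-0.2167  0.1193 -0.754 ] T [-0.0125  0.03    0.0233] [ 0.4791 -0.0303  0.1253]
wrist_force: [0.2, 0.4, -1.0]
F [ 0.0843  0.2509 -0.7998] T [-0.0457 -0.004   0.0156] [ 0.4761 -0.0304  0.1255]
```

```bash
for i in 1 2 3; do python3 -m creep '[{"x":0.1,"y":0.01,"z":0,"rx":0,"ry":0,"rz":0,"jaw":4},{"x":0.2,"y":0.02,"z":0,"rx":0,"ry":0,"rz":0,"jaw":4},{"x":0.3,"y":0.03,"z":0,"rx":0,"ry":0,"rz":0,"jaw":4},{"x":0.4,"y":0.04,"z":0,"rx":0,"ry":0,"rz":0,"jaw":4},{"x":0.5,"y":0.05,"z":0,"rx":0,"ry":0,"rz":0,"jaw":4}]' |grep wrist
python3 f.py 1; done
python3 - <<'E'
from h import *
a=imaging.snapshot("side")[150:290,240:400];b=imaging.snapshot("top")[180:280,230:370]
a=cv2.resize(a,(400,350),interpolation=3);b=cv2.resize(b,(400,286),interpolation=3)
o=np.zeros((350,800,3),np.uint8);o[:,:400]=a;o[:286,400:]=b;cv2.imwrite("pics/c.png",o)
E
```

```text
wrist_force: [0.2, 0.2, -1.1]
F [-0.0821 -0.3386 -0.7881] T [ 0.0592  0.0019 -0.0028] [ 0.4711 -0.0302  0.1255]
wrist_force: [0.2, 0.7, 0.0]
F [ 0.4204  0.0058 -0.8597] T [ 0.036   0.0066 -0.0267] [ 0.4661 -0.0301  0.1255]
wrist_force: [0.3, -0.3, -1.7]
F [-0.2553 -0.0979 -0.6686] T [-0.0138 -0.0229  0.0113] [ 0.461  -0.0299  0.1255]
```

View pics/c.png

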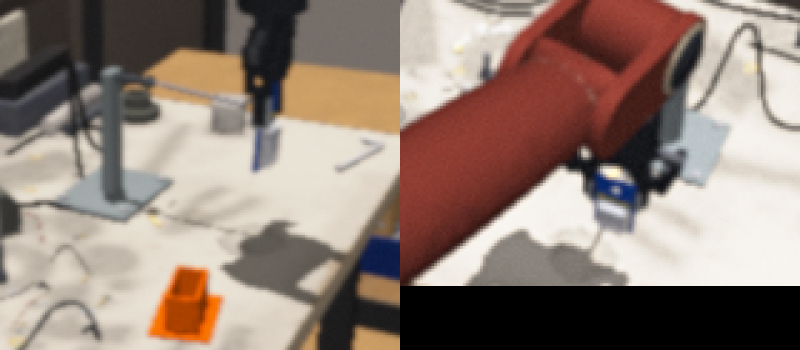

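The pack is off the peg. In the side view it hangs at (265,145), with the peg tip clear of it at about (245,100). The holder is at (187,300).

```bash
python3 -m creep '[{"x":0.8,"y":0,"z":0,"rx":0,"ry":0,"rz":0,"jaw":4},{"x":1.6,"y":0,"z":-0.3,"rx":0,"ry":0,"rz":0,"jaw":4},{"x":2.6,"y":0,"z":-0.6,"rx":0,"ry":0,"rz":0,"jaw":4},{"x":2.8,"y":0,"z":-1.5,"rx":0,"ry":0,"rz":0,"jaw":4},{"x":2.8,"y":0,"z":-2.5,"rx":0,"ry":0,"rz":0,"jaw":4}]' |grep eef
python3 - <<'E'
from h import *
K=8
def hull(n,im,r,sat):
    im=im[r[0]:r[1],r[2]:r[3]];im=cv2.resize(im,None,fx=K,fy=K,interpolation=3).astype(int)
    d=im[...,2]-im[...,0]; M=(d>sat).astype(np.uint8)
    k=cv2.convexHull(max(cv2.findContours(M,0,2)[0],key=cv2.contourArea))
    for e in(5,7,9,12):
        q=cv2.approxPolyDP(k,e,True)[:,0]
        if len(q)<=8:break
    return [(r[2]+(x+.5)/K-.5,r[0]+(y+.5)/K-.5) for x,y in q]
for n,f,r in(("top","pics/top0.png",(230,270,220,262)),("side","pics/s1.png",(245,310,285,345))):
    print(n)
    for p in hull(n,cv2.imread(f),r,100): print(np.round(p,1),"foot",onz(n,p,.003)[:2],"rim",onz(n,p,.038)[:2])
E
```

```text
eef_pos: [0.4326, -0.0319, 0.1511]
top
[229.6 242.6] foot [0.4806 0.2354] rim [0.4589 0.2239]
[232.6 239.6] foot [0.4956 0.231 ] rim [0.4736 0.2195]
[249.4 241.6] foot [0.5088 0.1748] rim [0.4865 0.1647]
[254.4 245.6] foot [0.4998 0.1529] rim [0.4777 0.1433]
[254.4 251.4] foot [0.4779 0.144 ] rim [0.4563 0.1346]
[252.4 259.4] foot [0.4463 0.1382] rim [0.4254 0.1289]
[245.6 259.4] foot [0.438  0.1592] rim [0.4174 0.1495]
[226.6 256.4] foot [0.426  0.2221] rim [0.4057 0.2109]
side
[322.4 256.6] foot [0.4778 0.0875] rim [0.4544 0.1488]
[327.4 269.6] foot [0.4415 0.1454] rim [0.4203 0.2031]
[324.4 285.4] foot [0.4212 0.2174] rim [0.4013 0.2706]
[314.6 286.4] foot [0.4402 0.2313] rim [0.4192 0.2837]
[299.6 284.4] foot [0.4752 0.2384] rim [0.4519 0.2902]
[299.6 278.6] foot [0.4861 0.2143] rim [0.4621 0.2676]
[309.6 255.6] foot [0.5104 0.0968] rim [0.4849 0.1575]
```

Run:
```python
from h import *
shift((.4668,.1878,.14),193.5)
```

```text
shift cm [-4.9539 21.6749  1.1157] rotvec [-0.0012  0.0106 -9.4774]
```

```bash
python3 -m creep '[{"x":-0.7,"y":3,"z":0,"rx":0,"ry":0,"rz":-1,"jaw":4},{"x":-1.5,"y":6.5,"z":0,"rx":0,"ry":0,"rz":-3,"jaw":4},{"x":-2.3,"y":10,"z":0,"rx":0,"ry":0,"rz":-5,"jaw":4},{"x":-3.1,"y":13.5,"z":0,"rx":0,"ry":0,"rz":-7,"jaw":4},{"x":-3.9,"y":17,"z":0,"rx":0,"ry":0,"rz":-8.5,"jaw":4}]' 40|grep eef
python3 -m creep '[{"x":-0.6,"y":2.8,"z":0.2,"rx":0,"ry":0,"rz":-0.5,"jaw":4},{"x":-0.8,"y":4,"z":0.6,"rx":0,"ry":0,"rz":-1,"jaw":4},{"x":-0.8,"y":4.5,"z":1,"rx":0,"ry":0,"rz":-1,"jaw":4},{"x":-0.8,"y":4.5,"z":1.1,"rx":0,"ry":0,"rz":-1,"jaw":4},{"x":-0.8,"y":4.5,"z":1.1,"rx":0,"ry":0,"rz":-1,"jaw":4}]'
python3 - <<'E'
from h import *
shift((.4668,.1878,.14),193.5)
im=imaging.snapshot("side");cv2.imwrite("pics/s5.png",im);cv2.imwrite("pics/t5.png",imaging.snapshot("top"))
K=8
for n,f in(("side","pics/s5.png"),("top","pics/t5.png")):
    im=cv2.imread(f);h=cv2.cvtColor(im,cv2.COLOR_BGR2HSV)
    u=proj(n,(.4668,.1878,.12)).astype(int);r=(u[1]-45,u[1]+45,u[0]-45,u[0]+45);print(n,u)
    s=cv2.resize(im[r[0]:r[1],r[2]:r[3]],None,fx=K,fy=K,interpolation=3);M=cv2.inRange(cv2.cvtColor(s,cv2.COLOR_BGR2HSV),(103,120,50),(128,255,255))
    k=max(cv2.findContours(M,0,2)[0],key=cv2.contourArea);q=cv2.approxPolyDP(k,10,True)[:,0]
    print(cv2.contourArea(k)/64,[(round(r[2]+x/K,1),round(r[0]+y/K,1)) for x,y in q])
    for X in((0,.023,-.046),(0,-.023,-.046),(0,.023,.046),(0,-.023,.046)):
        c,si=np.cos(np.radians(13.5)),np.sin(np.radians(13.5));w=np.array([.4668-si*X[1],.1878+c*X[1],.14+.122-.1255+X[2]-.0005]);print("pred",np.round(proj(n,w),1))
E
```

```text
eef_pos: [0.4608, 0.1421, 0.1519]
time_s: 26.35
eef_pos: [0.4579, 0.1852, 0.1392]
orientation: [-180.0, -0.0, -166.5]
wrist_force: [-0.1, 0.2, -0.4]
finger_gap: 0.0449
grip_force: 41.0
shift cm [-0.9259  0.0461 -0.0811] rotvec [-0.027  -0.0418 -0.017 ]
side [312 231]
5.140625 [(np.float64(314.0), np.float64(233.0)), (np.float64(314.9), np.float64(238.9))]
pred [310.2 247.3]
pred [313.4 238.8]
pred [310.8 210.4]
pred [314.1 203. ]
top [239 229]
33.9375 [(np.float64(238.0), np.float64(221.0)), (np.float64(242.0), np.float64(223.0)), (np.float64(240.0), np.float64(225.0)), (np.float64(241.0), np.float64(226.9)), (np.float64(245.9), np.float64(226.9)), (np.float64(246.9), np.float64(221.0))]
pred [233. 234.]
pred [247.1 235.6]
pred [231.6 216.5]
pred [246.4 218.1]
```

```bash
python3 -m creep '[{"x":-0.3,"y":0,"z":0,"rx":0,"ry":0,"rz":0,"jaw":4},{"x":-0.6,"y":0.05,"z":0.5,"rx":0,"ry":0,"rz":0,"jaw":4},{"x":-0.93,"y":0.05,"z":1,"rx":0,"ry":0,"rz":0,"jaw":4},{"x":-0.93,"y":0.05,"z":2,"rx":0,"ry":0,"rz":0,"jaw":4},{"x":-0.93,"y":0.05,"z":4,"rx":0,"ry":0,"rz":0,"jaw":4}]'
python3 f.py 1
python3 - <<'E'
from h import *
a=imaging.snapshot("side");b=imaging.snapshot("top");cv2.imwrite("pics/s6.png",a);cv2.imwrite("pics/t6.png",b)
a=cv2.resize(a[220:295,285:345],(480,600),interpolation=3);b=cv2.resize(b[208:268,220:260],(320,480),interpolation=3)
o=np.zeros((600,800,3),np.uint8);o[:,:480]=a;o[:480,480:]=b;cv2.imwrite("pics/d.png",o)
E
```

```text
time_s: 26.95
eef_pos: [0.4682, 0.189, 0.0999]
orientation: [180.0, 0.2, -166.5]
wrist_force: [0.2, 0.9, -1.7]
finger_gap: 0.0449
grip_force: 41.1
F [-0.2421 -0.2086 -1.1259] T [ 0.0036 -0.0734 -0.0151] [0.4674 0.1889 0.1001]
```

View pics/d.png

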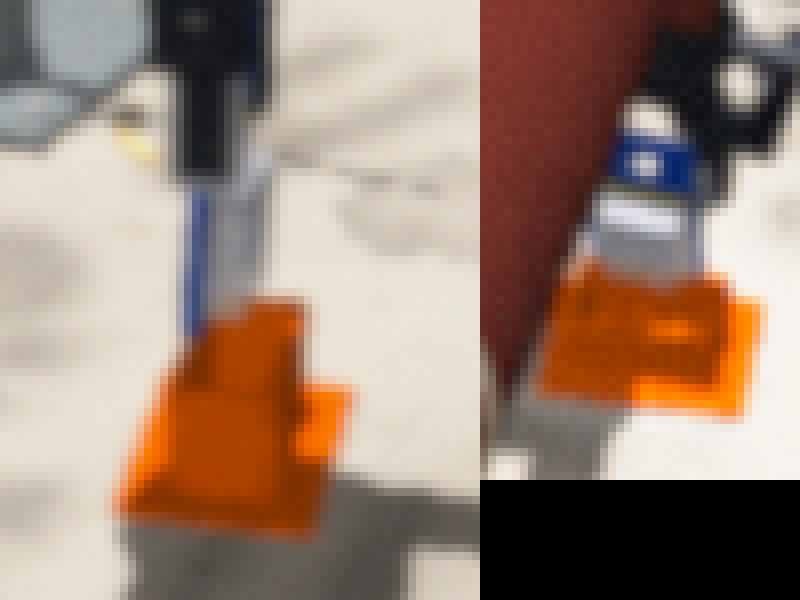

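The pack hangs upright just above the pocket. In the side crop the card's lower near corner is at about (195,335), and the holder's near rim edge runs from (172,388) to (285,398). I'll compare the two.

Run:
```python
from h import *
q=lambda x,y:(285+(x-3.5)/8,220+(y-3.5)/8)
t=lambda x,y:(220+(x-480-3.5)/8,208+(y-3.5)/8)
c,s=np.cos(np.radians(13.5)),np.sin(np.radians(13.5))
R=np.array([[c,s],[-s,c]])
def loc(p): return np.round(R@(p[:2]-np.array([.4625,.1865]))*1000,1)
print("card near bottom",[loc(onz("side",q(*p),.0505)) for p in((183,337),(207,330))])
print("rim near",[loc(onz("side",q(*p),.038)) for p in((172,388),(285,398))])
print("rim far",[loc(onz("side",q(*p),.038)) for p in((308,300),(240,297))])
print("foot",[loc(onz("side",q(*p),.003)) for p in((115,512),(315,535),(353,390))])
print("top: foot",[loc(onz("top",t(*p),.003)) for p in((537,392),(742,418),(765,305))], "rim right",[loc(onz("top",t(*p),.038)) for p in((728,280),(722,385))])
print("card sides at blister z", [loc(onz("top",t(*p),.075)) for p in((590,225),(700,235))])
```

```text
card near bottom [array([11. , 20.8]), array([ 4.8, 15.2])]
rim near [array([12.6, 29.4]), array([-20.5,  28.3])]
rim far [array([-18.6, -32.5]), array([  2. , -30.2])]
foot [array([26.6, 44. ]), array([-32.4,  44.3]), array([-32.2, -41.8])]
top: foot [array([-27.6,  42.6]), array([-28.6, -43. ]), array([ 28.3, -43.9])] rim right [array([ 14.8, -31.1]), array([-36.5, -36.7])]
card sides at blister z [array([ 8.4, 23.5]), array([  9.7, -21.2])]
```

```bash
python3 -m creep '[{"x":0.1,"y":-0.05,"z":0,"rx":0,"ry":0,"rz":0,"jaw":4},{"x":0.25,"y":-0.08,"z":0,"rx":0,"ry":0,"rz":0,"jaw":4},{"x":0.25,"y":-0.08,"z":0.3,"rx":0,"ry":0,"rz":0,"jaw":4},{"x":0.25,"y":-0.08,"z":0.6,"rx":0,"ry":0,"rz":0,"jaw":4},{"x":0.25,"y":-0.08,"z":0.9,"rx":0,"ry":0,"rz":0,"jaw":4}]' |grep wrist
python3 f.py 1
for i in 1 2 3; do python3 -m creep '[{"x":0,"y":0,"z":0.06,"rx":0,"ry":0,"rz":0,"jaw":4},{"x":0,"y":0,"z":0.12,"rx":0,"ry":0,"rz":0,"jaw":4},{"x":0,"y":0,"z":0.18,"rx":0,"ry":0,"rz":0,"jaw":4},{"x":0,"y":0,"z":0.24,"rx":0,"ry":0,"rz":0,"jaw":4},{"x":0,"y":0,"z":0.3,"rx":0,"ry":0,"rz":0,"jaw":4}]' |grep wrist
python3 f.py 1; done
```

```text
wrist_force: [-0.9, 0.3, -0.4]
F [-0.1902 -0.1886 -0.6362] T [-0.0538 -0.0061  0.0076] [0.4648 0.1874 0.0906]
wrist_force: [-0.2, -0.2, -0.6]
F [ 0.0845  0.1259 -1.0122] T [-0.0029  0.0312 -0.0137] [0.4648 0.1874 0.0875]
wrist_force: [-0.7, -0.1, -1.0]
F [ 0.0538  0.0195 -0.452 ] T [-0.0222  0.0292  0.0365] [0.4647 0.1874 0.0845]
wrist_force: [-0.6, 0.1, -1.0]
F [ 0.2092 -0.0968 -0.9319] T [ 0.0055  0.0133 -0.0119] [0.4647 0.1874 0.0815]
```

```bash
for i in 1 2 3; do python3 -m creep '[{"x":0,"y":0,"z":0.14,"rx":0,"ry":0,"rz":0,"jaw":4},{"x":0,"y":0,"z":0.28,"rx":0,"ry":0,"rz":0,"jaw":4},{"x":0,"y":0,"z":0.42,"rx":0,"ry":0,"rz":0,"jaw":4},{"x":0,"y":0,"z":0.56,"rx":0,"ry":0,"rz":0,"jaw":4},{"x":0,"y":0,"z":0.7,"rx":0,"ry":0,"rz":0,"jaw":4}]' |grep wrist
python3 f.py 1; done
```

```text
wrist_force: [-0.2, 0.1, -0.8]
F [ 0.489  -0.1986 -0.6474] T [-0.016   0.0403  0.0068] [0.4648 0.1874 0.0746]
wrist_force: [0.5, 0.5, -0.3]
wrist_force: [-0.5, -0.6, -0.9]Traceback (most recent call last):
  File "f.py", line 5, in <module>
    imaging.snapshot("side") if len(sys.argv)>1 else 0
    ~~~~~~~~~~~~~~~~^^^^^^^^
ValueError: 200 camera calls are used up
Traceback (most recent call last):
  File "f.py", line 5, in <module>
    imaging.snapshot("side") if len(sys.argv)>1 else 0
    ~~~~~~~~~~~~~~~~^^^^^^^^
ValueError: 200 camera calls are used up
```

```bash
python3 -m creep '[{"x":0,"y":0,"z":0.1,"rx":0,"ry":0,"rz":0,"jaw":4},{"x":0,"y":0,"z":0.2,"rx":0,"ry":0,"rz":0,"jaw":4},{"x":0,"y":0,"z":0.3,"rx":0,"ry":0,"rz":0,"jaw":4},{"x":0,"y":0,"z":0.4,"rx":0,"ry":0,"rz":0,"jaw":4},{"x":0,"y":0,"z":0.4,"rx":0,"ry":0,"rz":0,"jaw":4}]' |egrep 'eef|wrist'
for i in 1 2 3; do python3 -m creep '[{"x":0,"y":0,"z":0.05,"rx":0,"ry":0,"rz":0,"jaw":4},{"x":0,"y":0,"z":0.1,"rx":0,"ry":0,"rz":0,"jaw":4},{"x":0,"y":0,"z":0.1,"rx":0,"ry":0,"rz":0,"jaw":4},{"x":0,"y":0,"z":0.1,"rx":0,"ry":0,"rz":0,"jaw":4},{"x":0,"y":0,"z":0.1,"rx":0,"ry":0,"rz":0,"jaw":4}]' |egrep 'eef|wrist';done
```

```text
eef_pos: [0.4646, 0.1874, 0.0563]
wrist_force: [0.7, 0.3, -1.0]
eef_pos: [0.4647, 0.1874, 0.0555]
wrist_force: [-0.7, 0.3, -0.9]
eef_pos: [0.4648, 0.1874, 0.0546]
wrist_force: [0.1, -0.0, -0.0]
eef_pos: [0.4652, 0.1875, 0.0545]
wrist_force: [-2.2, -0.8, 5.4]
```

```bash
python3 -m creep '[{"x":0,"y":0,"z":-0.05,"rx":0,"ry":0,"rz":0,"jaw":4},{"x":0,"y":0,"z":-0.08,"rx":0,"ry":0,"rz":0,"jaw":4},{"x":0,"y":0,"z":-0.08,"rx":0,"ry":0,"rz":0,"jaw":4},{"x":0,"y":0,"z":-0.08,"rx":0,"ry":0,"rz":0,"jaw":4},{"x":0,"y":0,"z":-0.08,"rx":0,"ry":0,"rz":0,"jaw":4}]' |egrep 'eef|wrist|gap'
python3 -m creep '[{"x":0,"y":0,"z":0,"rx":0,"ry":0,"rz":0,"jaw":4.5},{"x":0,"y":0,"z":0,"rx":0,"ry":0,"rz":0,"jaw":4.6},{"x":0,"y":0,"z":0,"rx":0,"ry":0,"rz":0,"jaw":4.7},{"x":0,"y":0,"z":0,"rx":0,"ry":0,"rz":0,"jaw":4.8},{"x":0,"y":0,"z":0,"rx":0,"ry":0,"rz":0,"jaw":4.9}]' 20|egrep 'eef|wrist|gap|grip'
python3 -m creep '[{"x":0,"y":0,"z":0,"rx":0,"ry":0,"rz":0,"jaw":5.2},{"x":0,"y":0,"z":0,"rx":0,"ry":0,"rz":0,"jaw":5.6},{"x":0,"y":0,"z":0,"rx":0,"ry":0,"rz":0,"jaw":6},{"x":0,"y":0,"z":0,"rx":0,"ry":0,"rz":0,"jaw":6.2},{"x":0,"y":0,"z":0,"rx":0,"ry":0,"rz":0,"jaw":6.2}]' 20|egrep 'time|eef|wrist|gap|grip'
```

```text
eef_pos: [0.4649, 0.1875, 0.0545]
wrist_force: [-1.2, -0.0, 3.7]
finger_gap: 0.0451
eef_pos: [0.4643, 0.1873, 0.0537]
wrist_force: [-0.2, 0.4, 0.2]
finger_gap: 0.0487
grip_force: 0.0
time_s: 36.0
eef_pos: [0.4647, 0.1874, 0.0543]
wrist_force: [-0.2, -0.1, -0.7]
finger_gap: 0.0618
grip_force: 0.0
```

```bash
python3 -m creep '[{"x":0,"y":0,"z":-0.5,"rx":0,"ry":0,"rz":0,"jaw":6.2},{"x":0,"y":0,"z":-1.5,"rx":0,"ry":0,"rz":0,"jaw":6.2},{"x":0,"y":0,"z":-3,"rx":0,"ry":0,"rz":0,"jaw":6.2},{"x":0,"y":0,"z":-5,"rx":0,"ry":0,"rz":0,"jaw":6.2},{"x":0,"y":0,"z":-7,"rx":0,"ry":0,"rz":0,"jaw":6.2}]'|egrep 'eef|wrist'
python3 -m creep '[{"x":0,"y":0,"z":-2,"rx":0,"ry":0,"rz":0,"jaw":6.2},{"x":0,"y":0,"z":-5,"rx":0,"ry":0,"rz":0,"jaw":6.2},{"x":0,"y":0,"z":-8,"rx":0,"ry":0,"rz":0,"jaw":6.2},{"x":0,"y":0,"z":-9,"rx":0,"ry":0,"rz":0,"jaw":6.2},{"x":0,"y":0,"z":-9,"rx":0,"ry":0,"rz":0,"jaw":6.2}]'|egrep 'eef|wrist'
python3 -c "
from workcell import sign_off;print(sign_off())"
```

```text
eef_pos: [0.465, 0.1875, 0.1265]
wrist_force: [1.2, 0.4, 0.5]
eef_pos: [0.466, 0.1877, 0.2173]
wrist_force: [1.0, 0.6, 0.4]
the job is handed in; nothing more can be done
None
```

The pack came off the peg with at most about 3.6 N felt on it (under the 7 N limit), stood down on the holder floor and let go, and the job is handed in; the camera calls ran out before a last look, so the placing is judged from floor contact at the expected height (54.5 mm TCP) only.

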